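# Reassemble the lifeboat lantern

## Task

The lifeboat's brass lantern has been cleaned and lies in parts on the bench: put it back together on its base, in this order. Stand the lamp in the lampholder, set the ribbed glass drum over it on the base, put the crown on the glass with its neck up, and put the vent cap over the crown's neck; everything must sit fully home and upright, and let go of each part once it is in place. Never drop or knock over the lamp or the glass drum, and leave the protractor, the magnifier and the inkwell lid where they lie.

Things in the scene. Friction and masses are not known exactly. Their poses are not given: they have to be found in the camera images.
- lantern_base: Brass base, fixed, square foot 120x120x8 mm. Origin: centre of underside, z up. Round pedestal 82 mm across; its flat top at z 28 mm is the drum's seat. On it a centring boss 46 mm across, tapering to 36 mm at z 37; on that the dark lampholder, a cup 37 mm across, rim at z 53, mouth flaring to 30 mm, bore 22 mm, floor at z 39. Small cable gland on its side.
- lamp_mid (a point): Lamp (bulb) standing upright on its brass cap: 58 mm tall, cap 19 mm across and 20 high, above it a clear glass tube 26 mm across (24 to 48 mm up), domed top; 45 g. Point: on its axis, half-way up, 29 mm above its foot; z up. Seated, its foot stands on the lampholder's floor: the point is 68 mm above the base's origin.
- drum_lens_mid (a point): Ribbed glass drum, upright: a tube with brass rims, open at both ends, 60 to 63 mm across, bore 50 mm, 82 mm tall, 0.2 kg, alike either way up. Point: its centre, 41 mm above the lower rim; z is its axis. Seated, it stands on the base's seat around boss and lampholder: the point is 69 mm, its top 110 mm above the base's origin.
- crown_mid (a point): Brass crown, 44 mm tall, 0.24 kg: flange 68 mm across (9 to 14 mm up), under it a tapered plug 45 mm across (34 at its foot) on which it stands, above it a round neck with dark slots, 38 mm across, tapering to 28 mm from 38 mm up. Point: on the axis, 22 mm above the underside; z up. Seated, the flange lies on the drum's top, plug in its bore: point 123 mm above the base's origin.
- vent_cap_mid (a point): Brass bell-shaped cap on its rim: 61 mm tall, 0.22 kg, 76 mm across at the rim, 50 mm at 28 mm up, low dome to 37 mm, round knob 21 mm across from 43 to 58 mm up. Hollow: flat ceiling 23 mm above the rim, 45 mm across. Point: on the axis, 30.5 mm above the rim, 20 mm below the knob's middle; z up. Seated, the ceiling rests on the crown's neck: point 152.5 mm above the base's origin.
- protractor: Bystander, loose: flat ivory-coloured bone half-circle protractor, 116 x 68 mm, 5 mm thick. Origin under the middle of its straight edge.
- magnifier: Bystander, loose: black horn magnifying glass lying flat, ring 68 mm across, 10 mm high, handle along its -x, 137 mm from the ring's centre to its end, 17 mm high. Origin under the centre of the ring.
- inkwell_lid: Bystander, loose: grey pewter lid, a low disc 60 mm across with a small knob, 27 mm tall. Origin: centre of its underside.
Mind the look-alikes: they are no part of the job. Several things look just like the part that bears lamp_mid: the one meant starts nearest to the robot's base. What is shaped like the part that bears crown_mid but pink or turquoise is not meant.

How it is judged:
By the outcome, as a careful person would: the job done as asked, in the order asked, and still so for the second after the job is handed in, with the robot touching nothing.
It also fails if it takes over 131 s, if anything falls off the work surface, if the arm or the gripper's body presses on something with over 40 N, if the wrist force passes 120 N, or if a joint passes its speed limit or range.

## Robot

A 7-joint arm with a two-finger parallel gripper is mounted at the origin on the work surface. World frame = base frame: x ahead of the robot, y to its left, z up, the work surface at z = 0. Lengths are in m, angles in rad, forces in N, time in s.
With the tool pointing down it reaches from about 0.4 to 0.9 m from the base axis. Payload 5.5 kg.
Tool frame: the origin (TCP) lies midway between the tips of the shut fingers; the grasp point (between the pads) lies 19 mm behind it (manip.grip_depth is the distance from the TCP to the grasp point, in m); z points along the fingers, y is the line along which they close (so a half turn about z gives the same grasp; the last joint's range is limited). The gripper opens to 92 mm and grips with 3 to 60 N. Pads are 19 mm wide; open, the fingers measure 130 mm over their backs; the gripper's body (75 mm by 190 mm) begins 47 mm behind the grasp point.
Start: joints at [-1.081, 0.501, -0.427, 1.55, 0.221, 1.138, -0.21], TCP at [0.146, 0.633, 0.203] pointing down, gripper open.
Joint ranges: [-2.88, 2.88], [-0.31, 2.03], [-1.54, 1.56], [0.2, 2.42], [-1.41, 4.55], [0.19, 2.02], [-2.57, 2.57]. Speed limits (rad/s): [2.57, 2.57, 3.14, 3.14, 3.14, 3.14, 3.14].

## Interface

Orientations are given as a unit quaternion [x, y, z, w].
In Python, from bench import manip, effector, viewer gives the robot as it stands. Calls block until the motion is done:
- manip.move_pose(position, orientation): joint-space move of the TCP to a pose.
- manip.servo_line(position, ori=None, vel=0.15): straight line of the TCP; ori=None keeps the orientation; vel is the mean speed in m/s.
- manip.movej(angles): joint-space move.
- effector.open_jaws() and effector.close(f_grip=None): open the fingers fully, or close them until they stop; f_grip is the grip in N (None keeps the last).
- manip.sleep(seconds).
- manip.solve_ik(position, orientation): joint angles nearest the present ones, or None.
- viewer.get_image(name): name is "side" or "top" or "wrist"; returns the picture (400x640x3 uint8, red, green, blue); there is no depth.
- viewer.get_calibration(name): a dict with "vfov" (degrees; the focal length in pixels is half the picture's height over the tangent of half this angle, whatever the lens; pixels are square), "cx", "cy" (the principal point, pixels), "dist_coeffs" ([k1, k2, p1, p2, k3] as OpenCV has them; the pictures are not rectified), "eye" and "attitude" of the camera in the world. Camera axes: x right, y down, z forward; pixel columns grow to the right and rows downward; lengths in m; the calibration is good to about 2 mm. A picture is of the moment at which its call begins: read the wrist's pose just before it. get_calibration takes no time and is no camera call; for the wrist camera it gives the pose at the moment of the call.
A pose or a line that the arm cannot do raises manip.PlanningError and nothing moves.
- manip.hand_in(): hands the job in; it is judged then, once.
Readings, each from a call of its own:
- manip.current_clock(): time.
- manip.current_q(): joint angles.
- manip.current_joint_velocities(): joint speeds.
- manip.current_tau(): joint torques, N m.
- manip.current_tool_pos(): TCP position.
- manip.current_tcp_rot(): TCP orientation.
- manip.current_force(): force on the tool from outside, world axes, zero at the start.
- manip.current_wrist_torque(): the same for the moment, N m.
- manip.current_finger_gap(): finger opening in m.
- manip.current_gripper_force(): force on a finger pad.
Only numpy, scipy, OpenCV 4.12 (cv2) and the standard library are available. Lean on these libraries where they do the work, as an engineer would, in place of code of your own. Each camera call takes 0.05 s, during which the arm holds its last target. There are 200 camera calls.

## Working session

There is one attempt and no reset: what is moved stays moved. The work goes in short steps, each a Python script; the robot and the scene stay as the last script left them, time stands still between calls to the robot, and variables do not carry over. Pictures are saved under pics/ and viewed, at most 14 in all, crops included, and the job is handed in when it is done.

```bash
mkdir -p pics; ls
python3 - <<'E'
from bench import manip, effector, viewer
import cv2
for n in ("top","side"):
    c=viewer.get_calibration(n); print(n,c)
    cv2.imwrite(f"pics/{n}0.png",viewer.get_image(n)[:,:,::-1])
print(manip.current_clock(),manip.current_tcp_rot(),manip.current_tool_pos())
print(viewer.get_calibration("wrist"))
E
```

```text
pics
top {'vfov': 43.28010987816173, 'cx': 325.22810096951633, 'cy': 207.1500376428678, 'dist_coeffs': array([-0.06411345,  0.        ,  0.        ,  0.        ,  0.        ]), 'eye': array([ 0.40430884, -0.03849193,  1.33822345]), 'attitude': array([-0.69695212,  0.71567362, -0.03621573,  0.02752159])}
side {'vfov': 44.18526698631409, 'cx': 314.8922646226392, 'cy': 190.77807433553517, 'dist_coeffs': array([-0.1314094,  0.       ,  0.       ,  0.       ,  0.       ]), 'eye': array([ 0.2097339 , -0.88332972,  0.83267905]), 'attitude': array([ 0.89229764, -0.16406442,  0.07481844, -0.41387194])}
0.1 [ 1.13107154e-01  9.93582399e-01 -8.78343488e-04 -1.31781022e-04] [0.14603495 0.63268476 0.20198322]
{'vfov': 65.93916016085545, 'cx': 321.53175587303923, 'cy': 199.7631726737696, 'dist_coeffs': array([0.01792583, 0.        , 0.        , 0.        , 0.        ]), 'eye': array([0.07581637, 0.64832221, 0.38230209]), 'attitude': array([0.77455535, 0.61738829, 0.08504856, 0.10799278])}
```

View pics/top0.png

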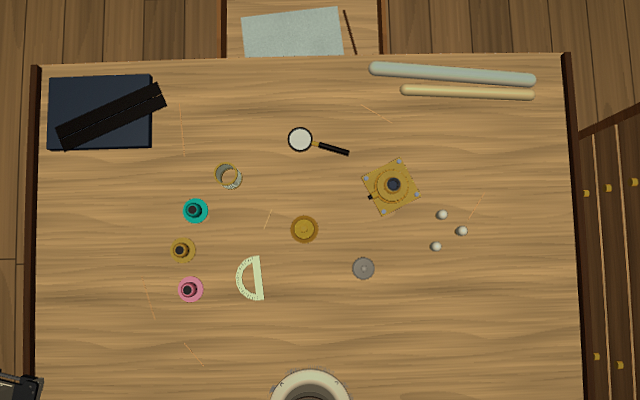

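View pics/side0.png

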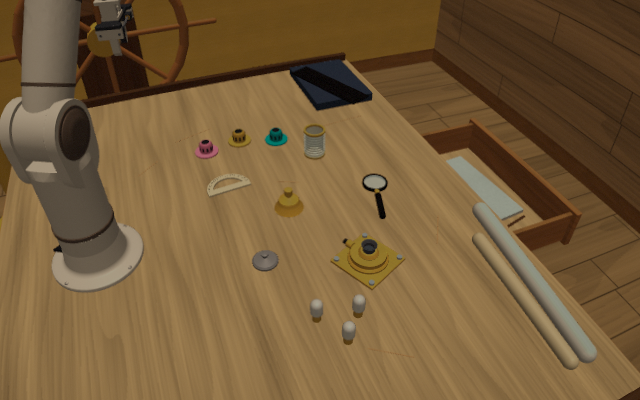

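```bash
cat > h.py <<'E'
import numpy as np, cv2
from scipy.spatial.transform import Rotation as R
from scipy.optimize import least_squares
from bench import manip, effector, viewer
def K(c):
    f=200/np.tan(np.radians(c['vfov']/2)); return np.array([[f,0,c['cx']],[0,f,c['cy']],[0,0,1.]])
def ray(c,uv):
    p=cv2.undistortPoints(np.array([[uv]],float),K(c),c['dist_coeffs'])[0,0]
    return R.from_quat(c['attitude']).apply([p[0],p[1],1.])
def onplane(c,uv,z):
    d=ray(c,uv); return (c['eye']+d*(z-c['eye'][2])/d[2])[:2]
def proj(c,P):
    Rm=R.from_quat(c['attitude']).as_matrix().T
    return cv2.projectPoints(np.atleast_2d(np.array(P,float)),cv2.Rodrigues(Rm)[0],-Rm@c['eye'],K(c),c['dist_coeffs'])[0][:,0]
def down(yaw):   # tool z down, closing axis (tool y) at angle yaw from world y
    return (R.from_euler('z',yaw)*R.from_quat([0,1,0,0])).as_quat()
def shot(name,fn):
    c=viewer.get_calibration(name); im=viewer.get_image(name)[:,:,::-1].copy(); cv2.imwrite(f'pics/{fn}.png',im); return c,im
E
python3 - <<'E'
from h import *
c=viewer.get_calibration('top'); s=viewer.get_calibration('side')
for n,uv,z in [('lampA',(442,215),.045),('lampB',(462,231),.045),('lampC',(436,246),.045),('base',(393,184),.053),('cap',(304,229),.05),('crown',(181,250),.044),('drumtop',(223,171),.082),('drumbot',(232,183),0),('lid',(363,268),.01),('mag',(300,139),.01),('magend',(349,153),.01),('prot',(260,278),.005)]:
    p=onplane(c,uv,z); print(n,p.round(3),np.hypot(*p).round(3),proj(s,[*p,z]).round(0))
t=cv2.imread('pics/top0.png'); sd=cv2.imread('pics/side0.png')
a=cv2.resize(t[150:270,340:480],None,fx=4,fy=4,interpolation=cv2.INTER_CUBIC)
b=cv2.resize(t[150:310,150:330],None,fx=3.3,fy=3.3,interpolation=cv2.INTER_CUBIC)
cv2.imwrite('pics/a.png',a);cv2.imwrite('pics/b.png',b)
E
```

```text
lampA [ 0.493 -0.358] 0.609 [[356. 302.]]
lampB [ 0.45  -0.408] 0.607 [[346. 329.]]
lampC [ 0.413 -0.338] 0.534 [[314. 306.]]
base [ 0.576 -0.232] 0.621 [[367. 245.]]
cap [ 0.466 -0.   ] 0.466 [[285. 193.]]
crown [0.42  0.317] 0.526 [[237. 132.]]
drumtop [0.616 0.2  ] 0.647 [[314. 128.]]
drumbot [0.596 0.191] 0.626 [[309. 155.]]
lid [ 0.361 -0.151] 0.392 [[263. 258.]]
mag [0.709 0.006] 0.709 [[373. 182.]]
magend [ 0.668 -0.124] 0.679 [[381. 217.]]
prot [0.342 0.12 ] 0.363 [[227. 189.]]
```

View pics/a.png

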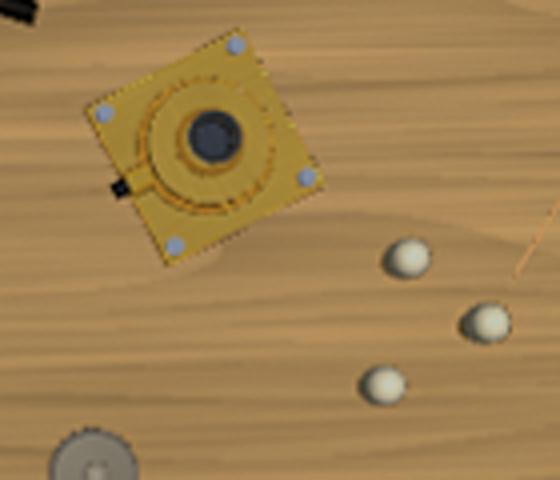

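View pics/b.png

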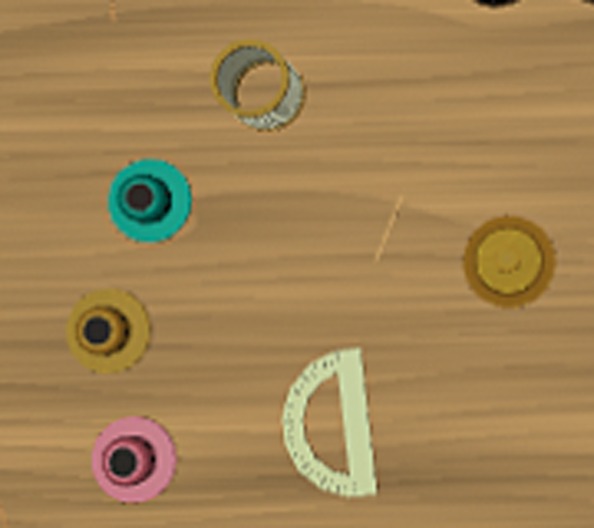

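Candidates for the lamp: A (442,215), B (462,231), C (436,246) in the top view. C is nearest the robot base (0.53 m against 0.61 m). For the crown: teal (195,210), brass (182,250), pink (190,289); the brass one at (182,250) is meant. The crops confirm both choices. The base is at about (393,184), the drum at (228,176) and the cap at (304,229). Next, closer wrist views.

```bash
cat >> h.py <<'E'
def look(tx,ty,yaw,z,zt=.04):
    """TCP position from which the wrist camera's axis hits (tx,ty,zt)"""
    c=viewer.get_calibration('wrist'); T=R.from_quat(manip.current_tcp_rot())
    o=T.inv().apply(c['eye']-manip.current_tool_pos()); a=T.inv().apply(R.from_quat(c['attitude']).apply([0,0,1]))
    D=R.from_quat(down(yaw)); o=D.apply(o); a=D.apply(a)
    s=(zt-z-o[2])/a[2]; return np.array([tx,ty,z+0.])-np.r_[(o+a*s)[:2],0]
E
python3 - <<'E'
from h import *
T=R.from_quat(manip.current_tcp_rot());c=viewer.get_calibration('wrist')
print('off tool',T.inv().apply(c['eye']-manip.current_tool_pos()), (T.inv()*R.from_quat(c['attitude'])).as_matrix().round(2))
for t in [(.5,.22),(.53,-.27)]:
    for yaw in [0,.6,-.6,3.14,1.57,-1.57]:
        p=look(*t,yaw,.22); print(t,yaw,p.round(3),manip.solve_ik(p,down(yaw)) is not None)
E
```

```text
off tool [ 0.07194804 -0.00086529 -0.18031307] [[ 0.   -0.96 -0.27]
 [ 1.    0.    0.  ]
 [-0.   -0.27  0.96]]
(0.5, 0.22) 0 [0.47  0.221 0.22 ] True
(0.5, 0.22) 0.6 [0.475 0.204 0.22 ] True
(0.5, 0.22) -0.6 [0.476 0.237 0.22 ] True
(0.5, 0.22) 3.14 [0.53  0.219 0.22 ] True
(0.5, 0.22) 1.57 [0.499 0.19  0.22 ] True
(0.5, 0.22) -1.57 [0.501 0.25  0.22 ] True
(0.53, -0.27) 0 [ 0.5   -0.269  0.22 ] True
(0.53, -0.27) 0.6 [ 0.505 -0.286  0.22 ] True
(0.53, -0.27) -0.6 [ 0.506 -0.253  0.22 ] True
(0.53, -0.27) 3.14 [ 0.56  -0.271  0.22 ] True
(0.53, -0.27) 1.57 [ 0.529 -0.3    0.22 ] True
(0.53, -0.27) -1.57 [ 0.531 -0.24   0.22 ] True
```

Run:
```python
from h import *
import pickle
cs={}
for n,t in [('w1',(.5,.2)),('w2',(.53,-.27))]:
    p=look(*t,0,.22); manip.move_pose(p,down(0)); manip.sleep(.2)
    c,im=shot('wrist',n); cs[n]=c
    print(n,manip.current_clock(),manip.current_tool_pos())
    for nm,P in dict(lampA=(.493,-.358,.045),lampC=(.413,-.338,.045),base=(.576,-.232,.053),cap=(.466,0,.05),crown=(.42,.317,.044),drum=(.616,.2,.082)).items(): print(nm,proj(c,P).round(0))
pickle.dump(cs,open('cs.pkl','wb'))
```

```text
w1 2.3 [0.4697323  0.20132286 0.21993081]
lampA [[-167.  194.]]
lampC [[-180.  122.]]
base [[-36. 262.]]
cap [[147. 174.]]
crown [[425. 133.]]
drum [[321. 304.]]
w2 4.2667 [ 0.50064433 -0.2681145   0.22003547]
lampA [[245. 170.]]
lampC [[258.  97.]]
base [[352. 239.]]
cap [[563. 147.]]
crown [[880. 101.]]
drum [[738. 284.]]
```

View pics/w1.png

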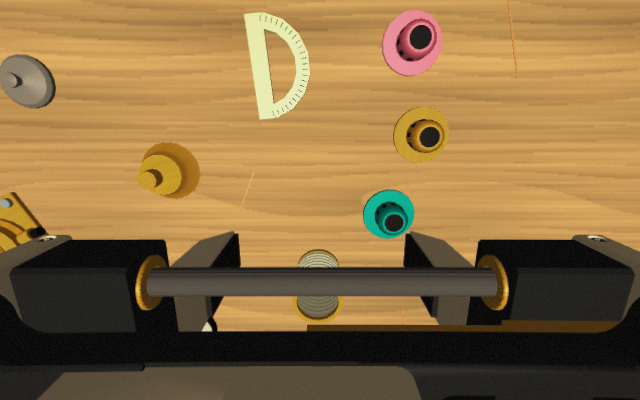

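View pics/w2.png

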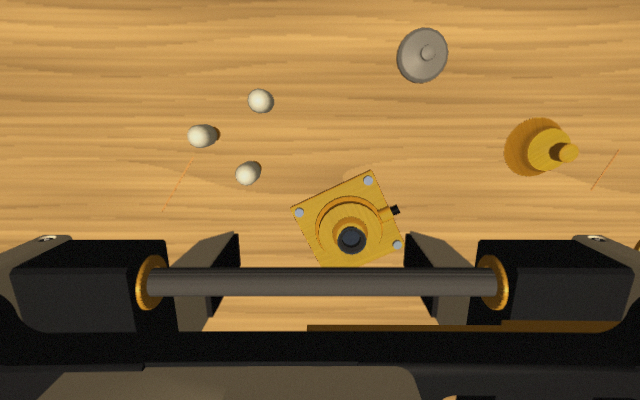

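w1 shows the brass crown at (422,134), the cap at (168,170) and the drum at (318,285). w2 shows lamp C at (261,100) and the holder mouth at (352,240). I'll enlarge these to read them precisely.

```bash
cat > comp.py <<'E'
import cv2,numpy as np
T={'w1':cv2.imread('pics/w1.png'),'w2':cv2.imread('pics/w2.png'),'t':cv2.imread('pics/top0.png')}
# name,img,x0,y0,w,h,scale
L=[('lamp','w2',235,75,50,50,5),('base','w2',285,165,120,105,2.5),('mouth','w2',322,212,60,56,4.4),('crown','w1',385,95,75,75,3.4),('cap','w1',130,135,78,75,3.4),('drum','t',205,155,50,50,5)]
def mk(ov={}):
    tiles=[]
    for n,i,x,y,w,h,s in L:
        m=cv2.resize(T[i][y:y+h,x:x+w],None,fx=s,fy=s,interpolation=cv2.INTER_CUBIC)
        for q in ov.get(n,[]):
            for p in q: cv2.circle(m,(int((p[0]-x+.5)*s),int((p[1]-y+.5)*s)),1,(255,0,255),-1)
        f=np.zeros((270,266,3),np.uint8); m=m[:270,:266]; f[:m.shape[0],:m.shape[1]]=m; 
        for k in range(0,w,10): cv2.line(f,(int((k+.5)*s),0),(int((k+.5)*s),4),(0,0,255),1)
        for k in range(0,h,10): cv2.line(f,(0,int((k+.5)*s)),(4,int((k+.5)*s)),(0,0,255),1)
        tiles.append(f)
    return np.vstack([np.hstack(tiles[:3]),np.hstack(tiles[3:])])
E
python3 - <<'E'
from h import *; import pickle
from comp import *
cs=pickle.load(open('cs.pkl','rb')); cs['t']=viewer.get_calibration('top')
P=dict(lamp=(.413,-.338),base=(.576,-.232),crown=(.42,.317),cap=(.466,0),drum=(.612,.197))
P['base']=onplane(cs['t'],(391.06,186),.009);P['drum']=onplane(cs['t'],(225.7,173.4),.082)
print(P)
a=np.linspace(0,2*np.pi,90)
def circ(c,p,r,z): return proj(c,np.c_[p[0]+r*np.cos(a),p[1]+r*np.sin(a),0*a+z])
C={'lamp':[('lamp',.013,.045),('lamp',.0095,.0)],'base':[('base',.041,.028)],'mouth':[('base',.0185,.053),('base',.015,.053)],'crown':[('crown',.034,.014),('crown',.014,.044)],'cap':[('cap',.038,0),('cap',.0105,.0505)],'drum':[('drum',.03,.082),('drum',.03,0)]}
I={l[0]:l[1] for l in L}
cv2.imwrite('pics/c1.png',mk({n:[circ(cs[I[n]],P[k],r,z) for k,r,z in v] for n,v in C.items()}))
E
```

```text
{'lamp': (0.413, -0.338), 'base': array([ 0.57628045, -0.23339524]), 'crown': (0.42, 0.317), 'cap': (0.466, 0), 'drum': array([0.60953551, 0.19285751])}
```

View pics/c1.png

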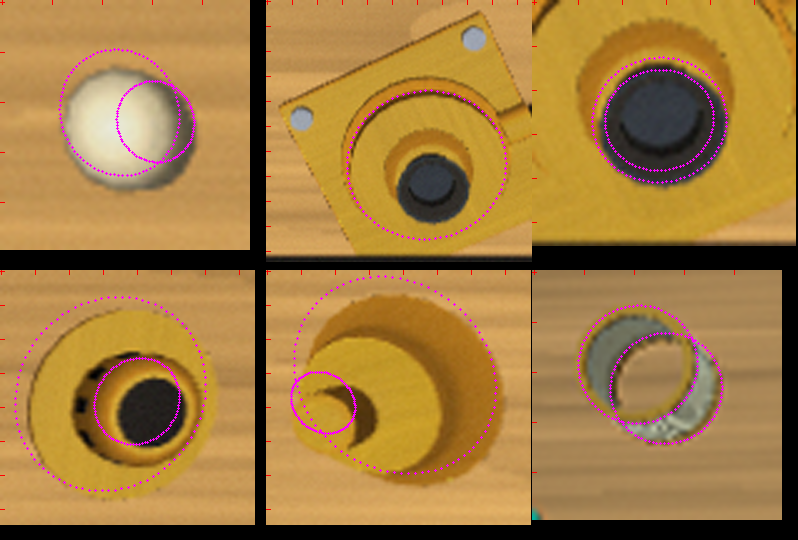

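```bash
cat > P.py <<'E'
P=dict(lamp=(.4163,-.3375),base=(.5767,-.2330),crown=(.4232,.3219),cap=(.4715,.001),drum=(.6095,.193))
E
python3 - <<'E'
from h import *; import pickle
from comp import *
from P import P
cs=pickle.load(open('cs.pkl','rb')); cs['t']=viewer.get_calibration('top')
a=np.linspace(0,2*np.pi,90)
def circ(c,p,r,z): return proj(c,np.c_[p[0]+r*np.cos(a),p[1]+r*np.sin(a),0*a+z])
C={'lamp':[('lamp',.013,.048),('lamp',.013,.024),('lamp',.0095,.0)],'base':[('base',.041,.028)],'mouth':[('base',.0185,.053),('base',.015,.053)],'crown':[('crown',.034,.014),('crown',.014,.044)],'cap':[('cap',.038,0),('cap',.0105,.0505),('cap',.025,.028)],'drum':[('drum',.03,.082),('drum',.03,0)]}
I={l[0]:l[1] for l in L}
cv2.imwrite('pics/c2.png',mk({n:[circ(cs[I[n]],P[k],r,z) for k,r,z in v] for n,v in C.items()}))
E
```

```text
(no output)
```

View pics/c2.png

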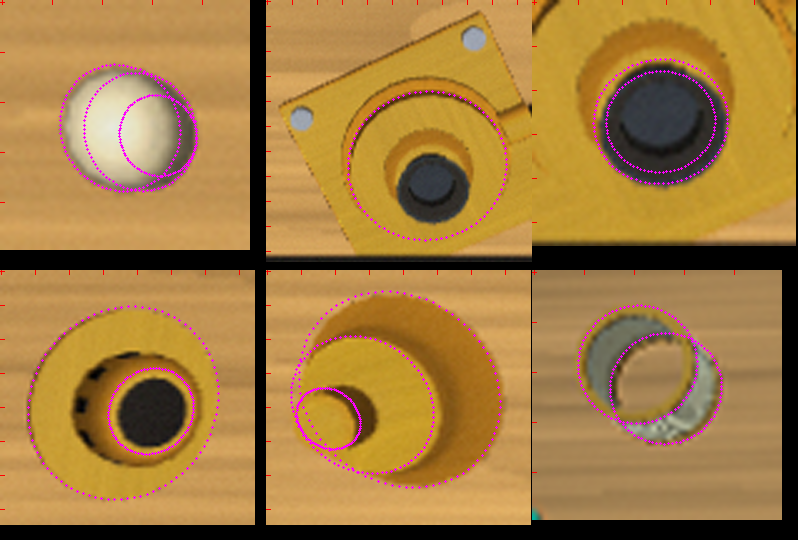

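The overlays match all the parts to about 1 mm. Next I'll pick the lamp.

```bash
cat >> h.py <<'E'
from P import P
def pick(n,tcpz,yaw,f,zup,zover=.12):
    x,y=P[n]; q=down(yaw)
    manip.move_pose([x,y,tcpz+zover],q); manip.servo_line([x,y,tcpz],vel=.1)
    effector.close(f_grip=f); print('gap',manip.current_finger_gap(),'F',manip.current_gripper_force())
    manip.servo_line([x,y,zup],vel=.15); print('gap',manip.current_finger_gap(),'t',manip.current_clock())
def lower(z0,zend,lim=6.,step=.002,vel=.04):
    x,y=manip.current_tool_pos()[:2]; manip.sleep(.2); b=manip.current_force(); z=z0
    manip.servo_line([x,y,z0],vel=.1)
    while z>zend:
        z=max(z-step,zend); manip.servo_line([x,y,z],vel=vel); d=manip.current_force()-b
        if abs(d[2])>lim: break
    print('lowered z',manip.current_tool_pos(),'cmd',z,'dF',d.round(2),'t',manip.current_clock())
    return z
E
python3 - <<'E'
from h import *
pick('lamp',.021,-.66,12,.15)
x,y=P['base']; manip.move_pose([x,y,.15],down(-.66))
c,im=shot('wrist','l1')
lower(.079,.0595)
c,im=shot('wrist','l2'); cv2.imwrite('pics/l3.png',cv2.resize(im[190:340,220:420],None,fx=3,fy=3))
print(manip.current_finger_gap())
E
```

```text
gap 0.02476180443099092 F 11.999933025799692
gap 0.024826902083076124 t 8.2833
lowered z [ 0.57589802 -0.23473015  0.06023667] cmd 0.0595 dF [2.61 4.21 6.17] t 12.6833
0.024381653657176778
```

Run:
```python
from h import *
s=shot('side','s1')[1]; w=cv2.imread('pics/l2.png')
cv2.imwrite('pics/m1.png',np.hstack([cv2.resize(w,None,fx=.65,fy=.65)[:260],cv2.resize(s[200:285,300:420],(384,260))]))
```

```text
(no output)
```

View pics/m1.png

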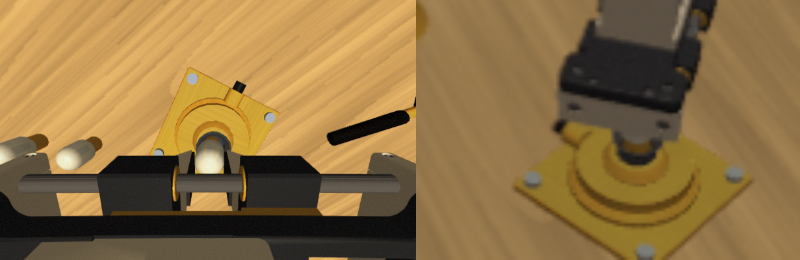

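The lamp is in the holder: foot at about 39 mm against 39 mm when home. I'll release it and check.

Run:
```python
from h import *; import pickle
effector.open_jaws(); x,y,z=manip.current_tool_pos()
manip.servo_line([x,y,.13],vel=.15)
p=look(*P['base'],0,.26,.08)-np.array([.03,0,0]); manip.move_pose(p,down(0)); manip.sleep(.2)
c,im=shot('wrist','l4')
a=np.linspace(0,2*np.pi,60); x,y=P['base']
for r,z in [(.013,.087),(.013,.063),(.0185,.053),(.041,.028)]:
    for q in proj(c,np.c_[x+r*np.cos(a),y+r*np.sin(a),0*a+z]): cv2.circle(im,tuple(q.round().astype(int)),0,(255,0,255),-1)
u,v=proj(c,[x,y,.05])[0].astype(int); print(u,v,manip.current_clock(),manip.current_force())
cv2.imwrite('pics/l5.png',cv2.resize(im[v-60:v+60,u-75:u+75],None,fx=5,fy=5))
```

```text
321 217 15.4583 [-0.52180038 -0.06017808  0.61871055]
```

View pics/l5.png

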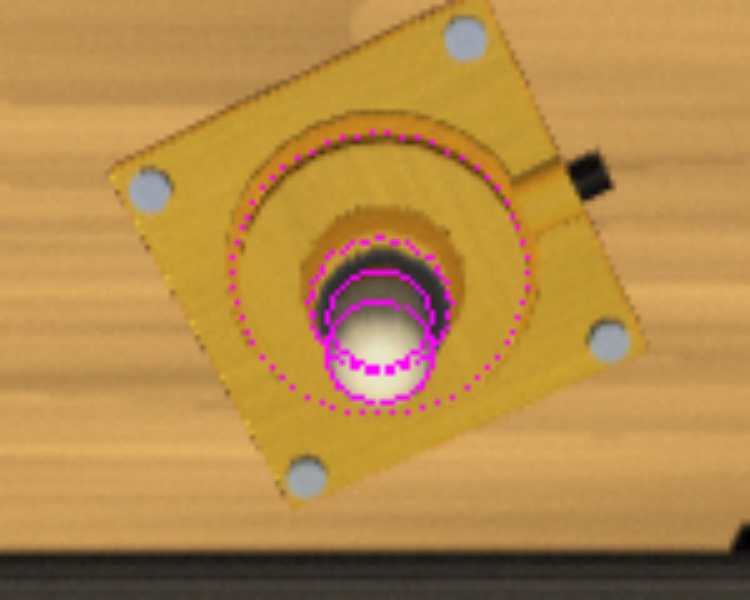

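The lamp is upright and home in the holder, and the base centre sits about 0.5 mm further +x and +y. Now the drum.

```bash
sed -i 's/base=(.5767,-.2330)/base=(.5771,-.2326)/' P.py
python3 - <<'E'
from h import *
pick('drum',.031,-.75,25,.18)
x,y=P['base']; manip.move_pose([x,y,.18],down(-.75)); print(manip.current_tool_pos())
lower(.090,.0575)
print(manip.current_finger_gap()); s=shot('side','s2')[1]
cv2.imwrite('pics/s2c.png',cv2.resize(s[190:290,300:430],None,fx=4.5,fy=4.5))
E
```

```text
gap 0.05833581906055418 F 24.99829376480193
gap 0.05836224788300158 t 20.2333
[ 0.57802271 -0.23025964  0.17989528]
lowered z [ 0.57847382 -0.23030666  0.05911683] cmd 0.05799999999999997 dF [-1.55  1.36  7.9 ] t 27.0583
0.058156250086739456
```

Run:
```python
from h import *
effector.open_jaws(); x,y,z=manip.current_tool_pos()
manip.servo_line([x,y,.16],vel=.15); print(manip.current_tool_pos())
p=look(*P['base'],0,.26,.08)-np.array([.03,0,0]); manip.move_pose(p,down(0)); manip.sleep(.2); print(p,manip.current_tool_pos())
c,im=shot('wrist','d4')
a=np.linspace(0,2*np.pi,60); x,y=P['base']
for r,z in [(.030,.110),(.025,.11),(.041,.028),(.03,.028)]:
    for q in proj(c,np.c_[x+r*np.cos(a),y+r*np.sin(a),0*a+z]): cv2.circle(im,tuple(q.round().astype(int)),0,(255,0,255),-1)
u,v=proj(c,[x,y,.05])[0].astype(int); print(manip.current_clock())
cv2.imwrite('pics/d5.png',cv2.resize(im[v-60:v+60,u-75:u+75],None,fx=5,fy=5))
```

```text
[ 0.57731759 -0.22998435  0.15912994]
[ 0.51684353 -0.2327956   0.26      ] [ 0.51662175 -0.2322572   0.25846813]
29.675
```

View pics/d5.png

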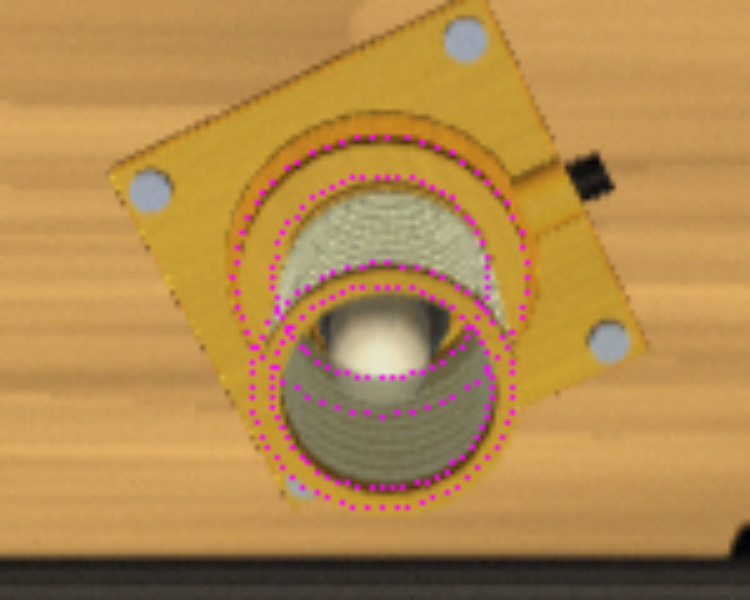

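The drum stands upright on its seat around the lamp. Next, the crown.

```bash
cat >> h.py <<'E'
def over(x,y,z,yaw):
    manip.move_pose([x,y,z],down(yaw)); manip.sleep(.2); e=np.array([x,y,z])-manip.current_tool_pos(); e[2]=0
    manip.servo_line(np.array([x,y,z])+e,vel=.05); manip.sleep(.2); print('over',manip.current_tool_pos(),e.round(4)); return np.array([x,y])+e[:2]
def lower2(xy,z0,zend,lim=6.,step=.002,vel=.04):
    b=manip.current_force(); z=z0; manip.servo_line([*xy,z0],vel=.1)
    while z>zend:
        z=max(z-step,zend); manip.servo_line([*xy,z],vel=vel); d=manip.current_force()-b
        if abs(d[2])>lim: break
    print('lowered',manip.current_tool_pos(),'cmd',z,'dF',d.round(2),'t',manip.current_clock())
E
sed -i 's/)$/,seat=(.5775,-.2317))/' P.py; cat P.py
python3 - <<'E'
from h import *
pick('crown',.0168,0,30,.25)
xy=over(*P['seat'],.19,0)
lower2(xy,.14,.1165)
print(manip.current_finger_gap())
s=shot('side','s3')[1]
cv2.imwrite('pics/s3c.png',cv2.resize(s[150:290,290:440],None,fx=4,fy=4))
E
```

```text
P=dict(lamp=(.4163,-.3375),base=(.5771,-.2326),crown=(.4232,.3219),cap=(.4715,.001),drum=(.6095,.193),seat=(.5775,-.2317))
gap 0.028685235332953335 F 24.69292600996276
gap 0.0005735297818166148 t 35.875
over [ 0.5770443  -0.23283593  0.1899997 ] [-0.0004 -0.0011  0.    ]
lowered [ 0.57695404 -0.2327561   0.11635709] cmd 0.1165 dF [-0.81 -1.11  0.46] t 42.25
0.0007091504379758858
```

View pics/s3c.png

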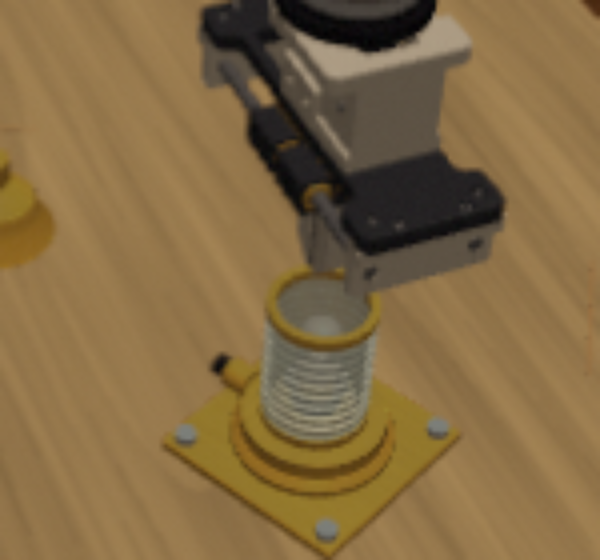

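The gripper is empty, so the crown slipped out of the grasp. I'll lift and look at where it is.

Run:
```python
from h import *; import pickle
x,y,z=manip.current_tool_pos(); manip.servo_line([x,y,.2],vel=.2); effector.open_jaws()
p=look(*P['crown'],0,.2,.03)-np.array([.03,0,0])
manip.move_pose(p,down(0)); manip.sleep(.2); print(p,manip.current_tool_pos())
c,im=shot('wrist','k1'); pickle.dump(c,open('k1.pkl','wb'))
a=np.linspace(0,2*np.pi,60); x,y=P['crown']
for r,z in [(.034,.014),(.014,.044),(.019,.038)]:
    for q in proj(c,np.c_[x+r*np.cos(a),y+r*np.sin(a),0*a+z]): cv2.circle(im,tuple(q.round().astype(int)),0,(255,0,255),-1)
u,v=proj(c,[x,y,.02])[0].astype(int); print(u,v,manip.current_clock())
cv2.imwrite('pics/k2.png',cv2.resize(im[max(v-75,0):v+75,u-100:u+100],None,fx=4,fy=4))
```

```text
[0.36619318 0.32287399 0.2       ] [0.36671791 0.32240216 0.19991148]
321 220 46.7083
```

View pics/k2.png

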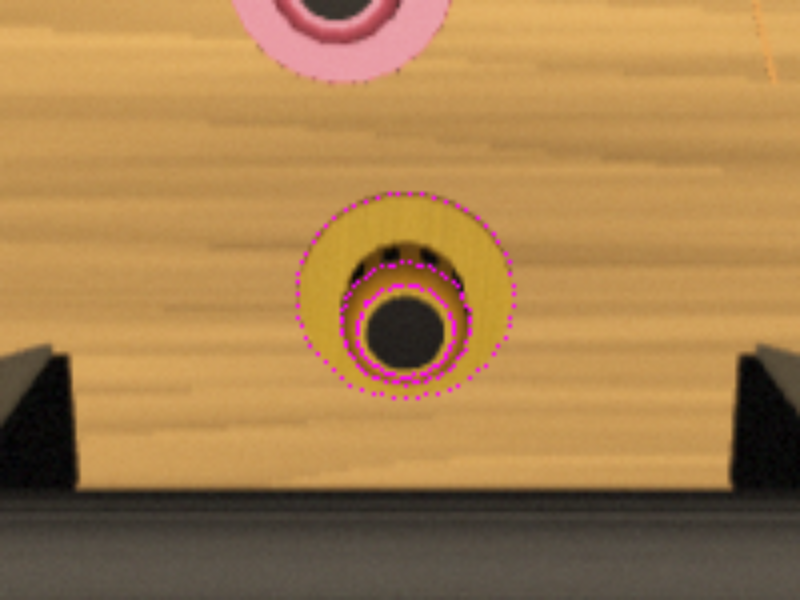

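The crown hasn't moved; the fingers must have slid up its taper. I'll retry and check the height before closing.

Run:
```python
from h import *
x,y=P['crown']; q=down(0)
manip.move_pose([x,y,.09],q); manip.servo_line([x,y,.0155],vel=.1); manip.sleep(.3); print(manip.current_tool_pos(),manip.current_force())
effector.close(f_grip=15); print(manip.current_finger_gap(),manip.current_gripper_force(),manip.current_tool_pos(),manip.current_force())
manip.sleep(.5);print(manip.current_finger_gap(),manip.current_gripper_force(),manip.current_tool_pos(),manip.current_clock())
```

```text
[0.42355705 0.32205115 0.01592836] [-0.21176813 -0.02999623  0.24794313]
0.0323368267893892 12.49221486665192 [0.42327248 0.32241111 0.01582911] [-0.50523141  0.59612138  3.6175965 ]
0.03255869329805379 13.16298267673119 [0.42330439 0.32238466 0.01576592] 49.9417
```

Run:
```python
from h import *
def rd(t): print(t,'gap',round(manip.current_finger_gap()*1e3,2),'F',round(manip.current_gripper_force(),1),'pos',(manip.current_tool_pos()*1e3).round(2),'f',manip.current_force().round(1),'M',manip.current_wrist_torque().round(2),'t',manip.current_clock())
x,y=P['crown']; rd('now')
effector.open_jaws(); effector.close(f_grip=4); rd('4N'); manip.sleep(.3); rd('4N')
effector.close(f_grip=15); manip.sleep(.3); rd('15N')
effector.open_jaws(); manip.servo_line([x,y,.0140],vel=.02); manip.sleep(.2); rd('low')
effector.close(f_grip=4); manip.sleep(.3); rd('4N low');
```

```text
now gap 32.56 F 13.2 pos [423.3  322.38  15.77] f [-0.8  0.8  4.8] M [ 0.25  0.2  -0.01] t 49.9417
4N gap 34.13 F 3.4 pos [423.25 322.3   15.67] f [-0.4  1.3  0.5] M [ 0.19  0.06 -0.03] t 51.9583
4N gap 34.26 F 3.6 pos [423.25 322.27  15.65] f [-0.5  0.9  2.2] M [ 0.35  0.   -0.03] t 52.2583
15N gap 32.6 F 12.9 pos [423.29 322.29  15.7 ] f [-1.   1.3  4.3] M [0.42 0.16 0.03] t 52.775
low gap 91.98 F 0.0 pos [423.19 321.93  14.01] f [-0.4  0.2  0.7] M [0.03 0.   0.02] t 54.2833
4N low gap 36.48 F 4.0 pos [423.21 322.08  14.05] f [-0.4  1.2  0.5] M [ 0.19  0.   -0.01] t 55.4917
```

Run:
```python
from h import *
def rd(t): print(t,'gap',round(manip.current_finger_gap()*1e3,2),'F',round(manip.current_gripper_force(),1),'pos',(manip.current_tool_pos()*1e3).round(2),'f',manip.current_force().round(1),'t',manip.current_clock())
x,y=P['crown']; effector.open_jaws()
for z in (.010,.006):
    manip.servo_line([x,y,z],vel=.02); effector.close(f_grip=4); manip.sleep(.2); rd(z)
    if manip.current_finger_gap()>.05: break
    if z==.010: effector.open_jaws()
```

```text
0.01 gap 37.69 F 4.0 pos [423.19 322.02  10.02] f [-0.   0.5  0.2] t 57.9417
0.006 gap 37.92 F 4.0 pos [423.23 322.     6.03] f [-0.3  0.8 -0.1] t 60.3833
```

At z = 6 mm the pads close on the full 38 mm neck without touching the flange. I'll grip harder there, lift a little and check.

Run:
```python
from h import *
def rd(t): print(t,'gap',round(manip.current_finger_gap()*1e3,2),'F',round(manip.current_gripper_force(),1),'pos',(manip.current_tool_pos()*1e3).round(2),'f',manip.current_force().round(1),'t',manip.current_clock())
x,y=P['crown']; effector.close(f_grip=30); rd('grip')
manip.servo_line([x,y,.03],vel=.06); rd('lift')
if manip.current_finger_gap()>.034:
    manip.servo_line([x,y,.20],vel=.25); rd('up')
    xy=over(*P['seat'],.18,0)
    lower2(xy,.132,.1045); rd('down')
```

```text
grip gap 36.57 F 30.0 pos [423.24 321.94   6.02] f [-0.1  0.2  0.5] t 60.6
lift gap 36.33 F 30.0 pos [423.49 321.82  30.36] f [ 0.  -0.6 -2.2] t 61.15
up gap 36.59 F 30.0 pos [422.63 320.79 198.66] f [-0.1 -0.5 -2.9] t 61.9833
over [ 0.57710617 -0.23286716  0.18000232] [-0.0004 -0.0011  0.    ]
lowered [ 0.57761755 -0.2326161   0.10703398] cmd 0.10599999999999998 dF [-1.71  1.36  8.4 ] t 68.5833
down gap 36.66 F 30.0 pos [ 577.62 -232.62  107.03] f [-2.3  1.4  5.7] t 68.5833
```

The crown's underside is at 101 mm, which is home. I'll release it and probe the cap's knob.

```bash
cat >> h.py <<'E'
def rd(t): print(t,'gap',round(manip.current_finger_gap()*1e3,2),'F',round(manip.current_gripper_force(),1),'pos',(manip.current_tool_pos()*1e3).round(2),'f',manip.current_force().round(1),'t',manip.current_clock())
E
python3 - <<'E'
from h import *
effector.open_jaws(); x,y,z=manip.current_tool_pos(); manip.servo_line([x,y,.21],vel=.2)
shot('top','t5'); shot('side','s5')
x,y=P['cap']; manip.move_pose([x,y,.11],down(0)); manip.servo_line([x,y,.0315],vel=.1); manip.sleep(.2); rd('at')
effector.close(f_grip=4); manip.sleep(.2); rd('4N'); effector.close(f_grip=20); manip.sleep(.2); rd('20N')
E
```

```text
at gap 92.17 F 0.0 pos [472.03   0.88  32.06] f [-0.7  0.3  1.3] t 72.5583
4N gap 20.04 F 4.0 pos [471.49   1.11  31.48] f [ 0.1  1.1 -0.2] t 73.8667
20N gap 18.99 F 20.0 pos [471.51   1.03  31.5 ] f [-0.2  0.3  0. ] t 74.2833
```

Run:
```python
from h import *
x,y=P['cap']; effector.close(f_grip=35)
manip.servo_line([x,y,.06],vel=.06); rd('lift')
if manip.current_finger_gap()>.014:
    manip.servo_line([x,y,.25],vel=.25)
    xy=over(.5777,-.2322,.22,0); rd('up')
    lower2(xy,.190,.151,lim=5); rd('down')
```

```text
lift gap 18.13 F 35.0 pos [471.58   0.65  60.22] f [ 0.5 -0.3 -1.8] t 75.125
over [ 0.57733711 -0.23427434  0.22004426] [-0.0003 -0.002   0.    ]
up gap 18.06 F 35.0 pos [ 577.34 -234.27  220.04] f [ 0.1 -0.5 -1.1] t 77.6917
lowered [ 0.57811939 -0.23445345  0.1535188 ] cmd 0.15199999999999997 dF [-1.53 -0.2   7.34] t 82.8917
down gap 18.12 F 35.0 pos [ 578.12 -234.45  153.52] f [-1.4 -0.6  6.2] t 82.8917
```

The cap is home in z (153.5 mm) but about 2 mm off in y. I'll recentre it and release.

Run:
```python
from h import *
xy=np.array([.5774,-.2324]); manip.servo_line([*xy,.160],vel=.04); manip.sleep(.4); rd('c')
e=np.array([.5776,-.2325])-manip.current_tool_pos()[:2]
lower2(xy+e,.160,.1515,lim=5); manip.sleep(.2); rd('down')
effector.open_jaws(); x,y,z=manip.current_tool_pos(); manip.servo_line([x,y,.25],vel=.15)
manip.move_pose([.45,-.0,.3],down(0)); manip.sleep(.3)
t=shot('top','t6')[1]; s=shot('side','s6')[1]; print(manip.current_clock())
c=viewer.get_calibration('side'); ct=viewer.get_calibration('top'); a=np.linspace(0,2*np.pi,60); x,y=.5775,-.2323
for r,z in [(.038,.122),(.0105,.1725),(.03,.112),(.03,.028)]:
    A=np.c_[x+r*np.cos(a),y+r*np.sin(a),0*a+z]
A=lambda r,z,cc:proj(cc,np.c_[x+r*np.cos(a),y+r*np.sin(a),0*a+z])
S=cv2.resize(s[150:290,300:430],None,fx=4,fy=4,interpolation=cv2.INTER_CUBIC);T=cv2.resize(t[140:230,350:430],None,fx=3.3,fy=3.3,interpolation=cv2.INTER_CUBIC)
for r,z in [(.038,.122),(.0105,.1725),(.041,.028)]:
    for q in A(r,z,c): cv2.circle(S,(int((q[0]-300+.5)*4),int((q[1]-150+.5)*4)),1,(255,0,255),-1)
for r,z in [(.038,.122),(.0105,.1725)]:
    for q in A(r,z,ct): cv2.circle(T,(int((q[0]-350+.5)*3.3),int((q[1]-140+.5)*3.3)),1,(255,0,255),-1)
f=np.zeros((560,800,3),np.uint8); f[:,:520]=S[:560,:520]; h,w=T.shape[:2]; f[:h,525:525+w]=T[:, :275]
m=cv2.resize(t[90:310,150:480],(264,176)); f[320:496,530:794]=m
cv2.imwrite('pics/f.png',f)
```

```text
c gap 18.22 F 35.0 pos [ 577.29 -232.32  159.82] f [ 0.1 -0.2 -1.4] t 83.65
lowered [ 0.57848313 -0.232743    0.15351756] cmd 0.152 dF [-1.75  0.38  8.57] t 84.9
down gap 17.92 F 35.0 pos [ 578.43 -232.72  153.5 ] f [-1.6 -0.8  7.2] t 85.1
88.5917
```

View pics/f.png

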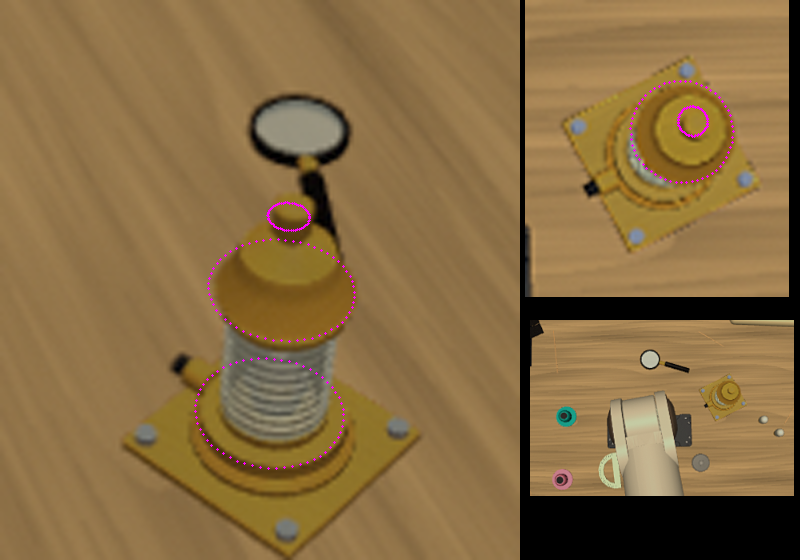

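The lantern is assembled: cap, crown and drum are stacked upright and coaxial in both views. The magnifier, lid and protractor are where they were. Handing in.

```bash
python3 -c "
from bench import manip
print(manip.hand_in())"
```

```text
the job is handed in; nothing more can be done
None
```

The lantern is reassembled on its base in the order asked, with every part released and fully home by the measured heights, and the job was handed in at about 89 s of robot time; the only hitch was the crown, which slipped from the first grasp without moving and was picked up again lower on its neck.

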